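Lean a busbar plate on the soldering stand and set its toe bar

ROBOT

A 7-joint arm with a two-finger parallel gripper is mounted at the origin on the work surface. World frame = base frame: x ahead of the robot, y to its left, z up, the work surface at z = 0. Lengths are in m, angles in rad, forces in N, time in s.
With the tool pointing down it reaches from about 0.4 to 0.85 m from the base axis. Payload 10.4 kg.
Tool frame: the origin (TCP) lies on the centre line of the jaws, within the pads' length; the fingertips stand 22 mm ahead of it and the grasp point (between the pads) lies 3 mm ahead of it; z points along the fingers, y is the direction in which the jaws open and shut (so a half turn about z gives the same grasp; the last joint's range is limited). The gripper opens to 85 mm and grips with 20 to 120 N. Pads are 22 mm wide; open, the fingers measure 114 mm over their backs; the gripper's body (76 mm by 85 mm) begins 54 mm behind the grasp point. The pads swing forward as they close: fully open they stand 13 mm farther back than shut.
Start: joints at [-0.023, 0.332, -0.065, 1.46, 0.022, 1.35, -0.088], TCP at [0.625, 0, 0.253] pointing down, gripper open.
Joint ranges: [-2.6, 2.6], [-0.5, 2.12], [-1.47, 1.34], [0.16, 2.42], [-1.27, 4.41], [0.06, 2.06], [-2.6, 2.6]. Speed limits (rad/s): [2.22, 2.22, 2.79, 2.79, 3.14, 3.14, 3.14].

INTERFACE

Orientations are given as a unit quaternion [x, y, z, w].
In Python, from workcell import manip gives the robot as it stands. The module is installed in compiled form; this text tells all that it offers.
- The arm moves only by the shell command python3 -m crank 'ROWS' [FORCE]. ROWS is JSON, a list of rows, each a list of 3 entries, a list of its own where there are three numbers: the opening, from -1 (shut) to 1 (fully open), then the shift along the tool's x, y, z normalised to -1 to 1, where 1 is 80 mm, then the turn, a rotation vector about the tool's x, y, z normalised to -1 to 1, where 1 is pi/4 rad. In form: [[jaw, [tx, ty, tz], [ax, ay, az]], ...]. A call has exactly 5 rows; each row shifts and turns the commanded pose from where the row before left it, along the tool's axes as they then stand; what a row does not reach is not made up. A row lasts 1/10 s, in which the tool goes at most 50 mm and 8.59 degrees, less where a joint would pass 70% of its speed; a pose out of reach is approached as far as the arm can. A call with a number of a shift or a turn outside -1 to 1 is refused whole. A call with a gripper value outside its range is refused whole. The fingers move at their own pace and stop on an object; FORCE is the grip in N (left out, the last holds). Time passes only in rows, so rows that do not move let the fingers close, or fill a call up. It gives the time, the measured TCP pose, the force and the opening at its end, in the units of the state.
- manip.get_obs(): the state, without advancing time (a new reading comes with each control period).
- manip.camera(name): name is "scene" or "side" or "wrist"; returns the picture (480x640x3 uint8, blue, green, red); there is no depth.
- manip.camera_info(name): a dict with "K" (3x3 intrinsics, pixels), "k1" (the pictures are not rectified: a ray, as slopes to the right and down, at radius r is drawn at 1 + k1 r^2 times it, then the intrinsics apply), "camera_from_world" (4x4, takes a point from world to camera coordinates); the wrist camera has in their place "mount" (4x4, takes a point from camera to tool coordinates, whose origin is the TCP and whose axes are the flange's). Camera axes: x right, y down, z forward; pixel columns grow to the right and rows downward; lengths in m; the calibration is good to about 2 mm. A picture is of the moment at which its call begins: read the wrist's pose just before it. camera_info takes no time and is no camera call.
- manip.hand_in(): hands the job in, once; it reports no verdict.
The state is a dict: "clock": time; "joint_pos": joint angles; "joint_velocities": joint speeds; "tau": joint torques, N m; "position": TCP position; "ee_rot": TCP orientation; "ft_force": force on the tool from outside, world axes, zero at the start; "torque": the same for the moment, N m; "grip_width": opening from 0.0 (shut) to 1.0 (fully open).
Only numpy, scipy, OpenCV 4.12 (cv2) and the standard library are available. Lean on these libraries where they do the work, as an engineer would, in place of code of your own. Each camera call takes 0.05 s, during which the arm holds its last target.

TASK

Take the busbar plate out of the rack and lean it on the soldering stand, centred and flat against the sloped rest with its lower edge down on the base between the rest and the toe bar, and let go of it. Then turn the stand's thumbscrew clockwise until it seats at its stop, back it off a quarter turn, and finish while still gripping the thumbscrew there; the plate must stay leaning on the rest, and the other things on the bench must be left alone.

Things in the scene. Friction and masses are not known exactly. Their poses are not given: they have to be found in the camera images.
- plate_center (a point): Centre of the busbar plate: loose stiff glass-fibre plate, pale grey-green, three metal strips on each (like) face; 120 mm wide, 140 tall, 10 thick, 0.25 to 0.39 kg. Axes: x across the thickness, y along the width, z up its height. It starts upright in the rack, lower edge 10 mm above the bench. Grip it across its thickness by the top edge.
- rack: Black rack fixed on the bench, 115 x 150 mm, origin at the centre of its underside, three slots along its own y, yaw within 0.4 rad of 0. The plate stands in the middle slot, 13 mm wide, floor 10 mm and walls 45 mm above the bench: lift the plate at least 40 mm to clear them. The plate's faces look along the rack's x.
- stand: Soldering stand fixed on the bench: grey base 240 (own x) x 180 (own y) x 12 mm, origin at the centre of its underside, z up, yaw within 0.35 rad of 0. Its x points away from the robot, from the sloped rest past the toe bar to the thumbscrew. A plate lying flat on the rest, foot on the base, has its centre at x -74, y 0, z 80 mm here and its height axis leans 0.35 rad to -x.
- rest_foot (a point): Middle of the line where the front face of the aluminium rest meets the base top: x -55, y 0, z 12 mm of the stand, same axes. The rest is a fixed flat panel 100 mm wide (along y), 80 mm up its slope, 8 mm thick; its front face looks to +x and up, leaning back to -x by 0.35 rad (20 degrees) from vertical. The plate laid on it reaches 60 mm beyond its upper edge.
- toe_bar (a joint): Travel (m) of the steel toe bar towards the rest: 6 mm per rad of the thumbscrew, which drives it. Bar 100 mm long along the stand's y, 14 thick, top 15 mm above the base. Its face towards the rest is at stand x = -23.9 mm minus this value; at the screw's stop it is 2.5 mm clear of the foot of a plate lying flat on the rest. It pushes in a plate whose foot stands too far out.
- thumbscrew_grip (a point): On the thumbscrew's upright axis, 71 mm above the bench, stand x 60, y 0. Black wing 42 mm long along this point's x, 14 thick (y), 32 tall (7 above this point), on a disc 44 mm across, top 48 mm above the bench, over a flange 68 mm across. Grip the wing from above across its thickness, turn about the vertical; a half turn looks the same. It does not rise or sink.
- thumbscrew (a joint): Angle of the thumbscrew, rad, growing clockwise seen from above. Hard stop (seated) at 3.2; seated counts from 3.12. It starts 1.6 to 2.8 rad short of the stop. At 0 the wing lies along the stand's x, at the stop almost so again. Friction 0.06 N m: it stays where it is left.
- pack: Bystander: battery pack, a silver and black block 90 x 120 x 100 mm, origin at the centre of its underside.
- flux: Bystander: small white jar, 44 mm across, 85 mm tall, origin at the centre of its underside.
- tape: Bystander: roll of clear tape lying flat, 84 mm across, 22 mm high, origin at the centre of its underside.
- driver: Bystander: screwdriver with a black handle lying on the bench, 200 mm long, 26 mm high, origin under its middle.
Not all that is in view belongs to the job. There is more than one size of the part that bears plate_center; the job needs the largest.

How it is judged:
By the outcome, as a careful person would: the job done as asked, in the order asked, and still so for the second after the job is handed in, while the arm keeps its last pose, push and grip.
It also fails if it takes over 58 s, if anything falls off the work surface, if the arm or the gripper's body presses on something with over 40 N, if the wrist force passes 120 N, or if a joint passes its speed limit or range.

## Working session

There is one attempt and no reset: what is moved stays moved. The work goes in short steps, Python scripts to look and compute and a shell command to move; the robot and the scene stay as the last step left them, time stands still between calls to the robot, and variables do not carry over. Pictures are saved under pics/ and viewed, and the job is handed in when it is done.

```bash
mkdir -p pics
cat > h.py <<'E'
import numpy as np, cv2
from workcell import manip
from scipy.spatial.transform import Rotation as R
def info(n):
    return manip.camera_info(n)
def shot(n,f):
    im=manip.camera(n); cv2.imwrite('pics/'+f,im); return im
def cfw(n,obs=None):
    i=manip.camera_info(n)
    if n!='wrist': return np.array(i['camera_from_world'])
    obs=obs or manip.get_obs()
    T=np.eye(4);T[:3,:3]=R.from_quat(obs['ee_rot']).as_matrix();T[:3,3]=obs['position']
    return np.linalg.inv(T@np.array(i['mount']))
def ray(n,uv,obs=None):
    i=manip.camera_info(n);K=np.array(i['K']);k1=i['k1']
    d=cv2.undistortPoints(np.array([[uv]],float),K,np.array([k1,0,0,0.]))[0,0]
    C=np.linalg.inv(cfw(n,obs)); v=C[:3,:3]@np.array([d[0],d[1],1]); return C[:3,3],v
def onz(n,uv,z,obs=None):
    o,v=ray(n,uv,obs); return o+v*(z-o[2])/v[2]
def proj(n,P,obs=None):
    i=manip.camera_info(n);T=cfw(n,obs)
    p,_=cv2.projectPoints(np.atleast_2d(np.array(P,float)),cv2.Rodrigues(T[:3,:3])[0],T[:3,3],np.array(i['K']),np.array([i['k1'],0,0,0.]))
    return p[:,0]
def tri(a,uva,b,uvb,oa=None,ob=None):
    o1,v1=ray(a,uva,oa);o2,v2=ray(b,uvb,ob)
    v1/=np.linalg.norm(v1);v2/=np.linalg.norm(v2)
    s=np.linalg.lstsq(np.c_[v1,-v2],o2-o1,rcond=None)[0]
    p,q=o1+v1*s[0],o2+v2*s[1]
    return (p+q)/2,np.linalg.norm(p-q)
E
python3 - <<'E'
from h import *
print(manip.get_obs())
for n in ['scene','side','wrist']:
    shot(n,n+'0.png'); i=info(n); print(n,i)
E
```

```text
{'clock': 0.0, 'joint_pos': array([-0.02260732,  0.33286786, -0.06469556,  1.46096559,  0.02161742,
        1.34990058, -0.088499  ]), 'joint_velocities': array([-1.26221309e-03, -9.69821744e-04, -2.86420301e-05,  3.64495928e-04,
       -4.34327071e-05, -1.26750951e-03,  9.71227206e-04]), 'tau': array([ 4.98105128e-04, -6.25449800e+01,  4.97091911e-02, -3.91610491e+01,
        1.63588714e-02,  9.83294769e-03, -6.01235030e-06]), 'position': array([ 6.24645343e-01, -8.17055899e-06,  2.52506825e-01]), 'ee_rot': array([ 7.07096185e-01,  7.07117008e-01, -5.40712111e-04, -4.79431485e-04]), 'ft_force': array([-0.47251883,  0.3205292 ,  0.16511515]), 'torque': array([-0.0071666 , -0.01738559,  0.02605045]), 'grip_width': 0.9958604853532778}
scene {'K': array([[508.3782937 ,   0.        , 317.14183888],
       [  0.        , 508.3782937 , 240.17878393],
       [  0.        ,   0.        ,   1.        ]]), 'k1': 0.04277044860453239, 'camera_from_world': array([[ 4.38829560e-02,  9.99035498e-01, -1.53614137e-03,
        -4.35560553e-02],
       [ 6.92307359e-01, -3.15183188e-02, -7.20914084e-01
[... 508 characters left out ...]
, -0.83064649,  0.27846801],
       [ 0.44686911, -0.7005541 , -0.55635596,  1.06619534],
       [ 0.        ,  0.        ,  0.        ,  1.        ]])}
wrist {'K': array([[399.28184233,   0.        , 320.85919345],
       [  0.        , 399.28184233, 237.68041428],
       [  0.        ,   0.        ,   1.        ]]), 'k1': -0.0013156973172569711, 'mount': array([[ 6.27285399e-04, -9.45158476e-01, -3.26611485e-01,
         8.34240900e-02],
       [ 9.99999791e-01,  6.44708574e-04,  5.49077263e-05,
         2.45257273e-04],
       [ 1.58672722e-04, -3.26611451e-01,  9.45158682e-01,
        -1.19495608e-01],
       [ 0.00000000e+00,  0.00000000e+00,  0.00000000e+00,
         1.00000000e+00]])}
```

View pics/scene0.png

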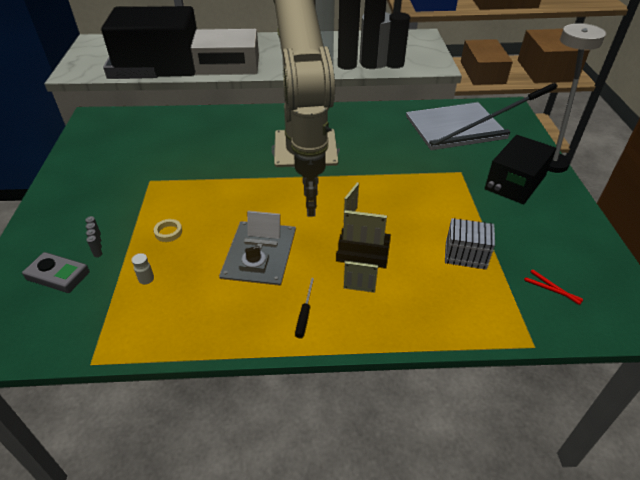

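View pics/side0.png

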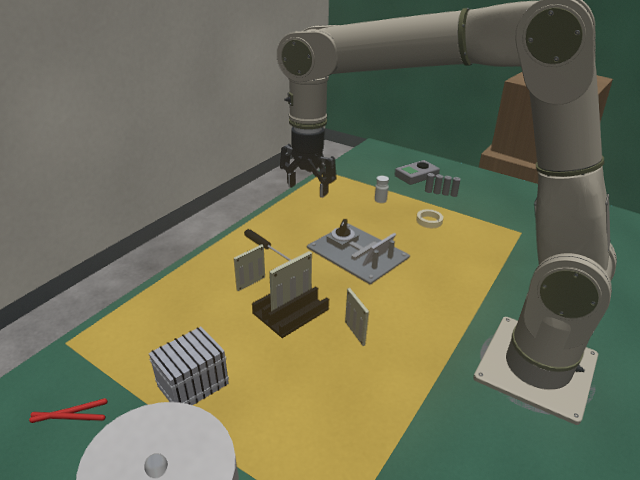

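View pics/wrist0.png

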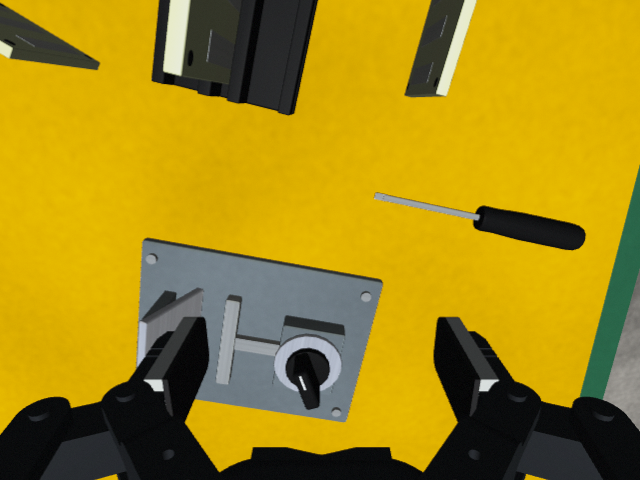

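Three candidate plates are in view: the one standing in the rack (scene 365,228), one behind it towards the robot (352,198), and one in front (361,277). The description says the job plate is the largest, in the middle slot, so the rack one fits. I'll check it in a close crop.

Run:
```python
from h import *
a=cv2.imread('pics/scene0.png')[170:310,210:410]; cv2.imwrite('pics/sc.png',cv2.resize(a,None,fx=4,fy=4,interpolation=cv2.INTER_CUBIC))
a=cv2.imread('pics/side0.png')[200:350,220:420]; cv2.imwrite('pics/si.png',cv2.resize(a,None,fx=4,fy=4,interpolation=cv2.INTER_CUBIC))
```

```text
(no output)
```

View pics/sc.png

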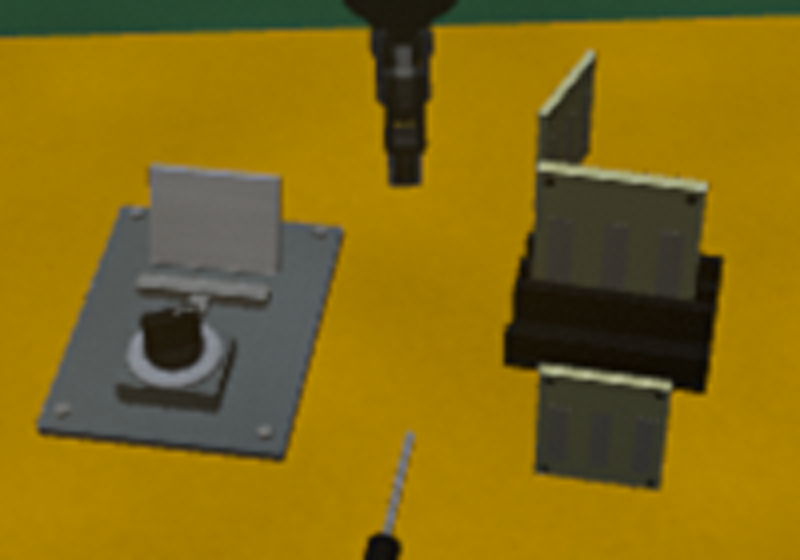

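View pics/si.png

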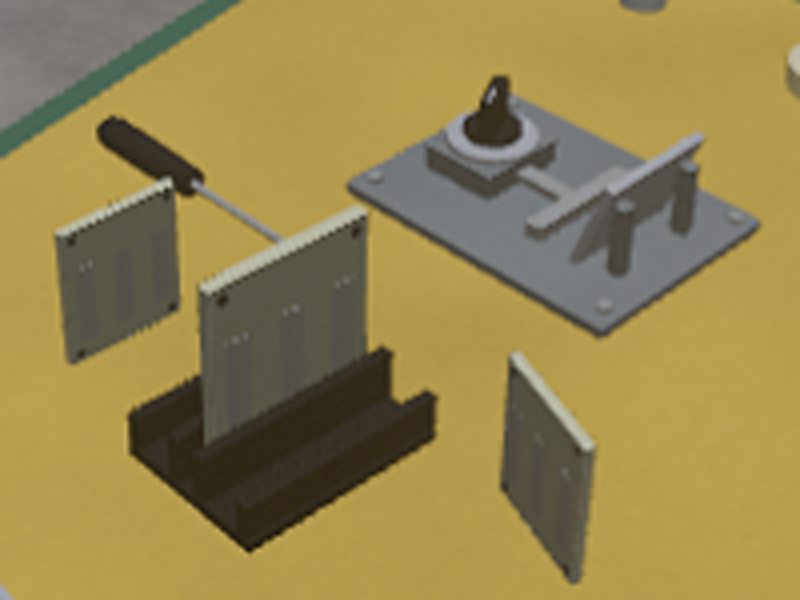

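The crops show the rack plate spans about 42 px in the scene view (top edge 345,211 to 387,216), against about 33 px for the front one. It is the largest of the three and stands in the rack.

Run:
```python
from h import *
c=lambda u,v:(210+(u+.5)/4-.5,170+(v+.5)/4-.5)
s=lambda u,v:(220+(u+.5)/4-.5,200+(v+.5)/4-.5)
L=onz('scene',c(538,163),.15);Rr=onz('scene',c(707,186),.15)
print('top edge scene',L,Rr,np.linalg.norm(L-Rr),(L+Rr)/2, 'yaw',np.arctan2(-(Rr-L)[0],(Rr-L)[1]))
for A,B in [((202,286),(364,209))]:
    a=onz('side',s(*A),.15);b=onz('side',s(*B),.15);print('side',a,b,np.linalg.norm(a-b),np.arctan2(-(a-b)[0],(a-b)[1]))
P=[onz('scene',c(*q),.012) for q in [(122,207),(343,230),(283,458),(40,430)]]
print('stand scene',np.round(P,4),np.mean(P,0)); 
ob=manip.get_obs()
W=[onz('wrist',q,.012,ob) for q in [(146,239),(382,281),(346,421)]]
print('stand wrist',np.round(W,4),'ctr',(W[0]+W[2])/2)
d=W[1]-W[0];print('len',np.linalg.norm(d),np.linalg.norm(W[2]-W[1]),'yaw',np.arctan2(d[1],d[0]))
# screws (holes)
H=[onz('wrist',q,.013,ob) for q in [(151,259),(366,297),(336,412)]];print(np.round(H,4),(H[0]+H[2])/2)
for i in range(4): print(np.linalg.norm(P[i]-P[(i+1)%4]))
```

```text
top edge scene [0.54839512 0.09605031 0.15      ] [0.57841927 0.2116317  0.15      ] 0.1194173673609561 [0.56340719 0.153841   0.15      ] yaw -0.2541491696529647
side [0.57645114 0.21051946 0.15      ] [0.5450695 0.0974533 0.15     ] 0.11734037572310034 -0.27073640083173756
stand scene [[ 0.426  -0.2191  0.012 ]
 [ 0.4609 -0.0448  0.012 ]
 [ 0.6952 -0.0897  0.012 ]
 [ 0.661  -0.2615  0.012 ]] [ 0.56076812 -0.15378305  0.012     ]
stand wrist [[ 0.4575 -0.0426  0.012 ]
 [ 0.6854 -0.0864  0.012 ]
 [ 0.6534 -0.2611  0.012 ]] ctr [ 0.55545739 -0.15182766  0.012     ]
len 0.23204088648248342 0.1775744074485112 yaw -0.19012243937162024
[[ 0.4599 -0.0628  0.013 ]
 [ 0.6701 -0.1036  0.013 ]
 [ 0.6418 -0.2475  0.013 ]] [ 0.55087403 -0.15511485  0.013     ]
0.17776812614029422
0.23855555095847228
0.17512093585705243
0.23876205626676583
```

```bash
python3 -m crank '[[1,[0.48,-0.195,0],[0,0,0]],[1,[0.48,-0.195,0],[0,0,0]],[1,[0.48,-0.195,0],[0,0,0]],[1,[0.48,-0.195,0],[0,0,0]],[1,[0,0,0],[0,0,0.17]]]' 40; python3 -m crank '[[1,[0,0,0],[0,0,0.165]],[1,[0,0,0],[0,0,0]],[1,[0,0,0],[0,0,0]],[1,[0,0,0],[0,0,0]],[1,[0,0,0],[0,0,0]]]'
python3 - <<'E'
from h import *
print(manip.get_obs()['joint_pos']);shot('wrist','w1.png')
E
```

```text
clock: 0.65
position: [0.5598, 0.1606, 0.2533]
ee_rot: [0.75, 0.662, 0.001, -0.001]
ft_force: [0.4, -0.3, 0.2]
grip_width: 1.0
clock: 1.15
position: [0.5627, 0.1534, 0.2532]
ee_rot: [0.793, 0.609, -0.0, -0.0]
ft_force: [-0.0, -0.4, 0.0]
grip_width: 0.997
[-0.23389906  0.24484895 -0.13143764  1.5719562   0.03270905  1.32700663
 -0.6310855 ]
```

View pics/w1.png

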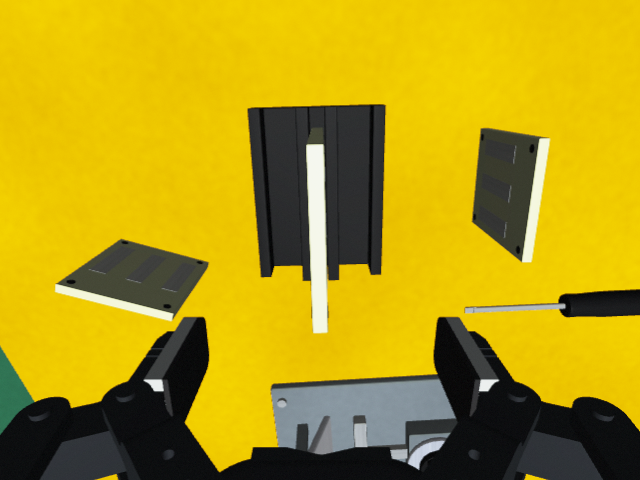

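```bash
cat > strip.py <<'E'
from h import *
import sys
def strip(f,ob,z,lo=(150,180,180)):
    im=cv2.imread(f); m=cv2.inRange(im,lo,(255,255,255))
    n,l,st,c=cv2.connectedComponentsWithStats(m)
    return m,n,l,st
E
python3 - <<'E'
from strip import *
ob=manip.get_obs()
m,n,l,st=strip('pics/w1.png',ob,.15)
for i in range(1,n):
    if st[i,4]>500:
        cnt=cv2.findContours((l==i).astype(np.uint8),0,1)[0][0]
        r=cv2.minAreaRect(cnt); b=cv2.boxPoints(r); print(st[i],np.round(b,1).tolist())
        w=np.array([onz('wrist',q,.15,ob) for q in b]); print(np.round(w,4).tolist(),w.mean(0))
        e=[np.linalg.norm(w[k]-w[(k+1)%4]) for k in range(4)]; print(e)
        k=int(np.argmax(e)); d=w[(k+1)%4]-w[k]; d*=np.sign(d[1]); print('yaw',np.arctan2(-d[0],d[1]))
Q=R.from_quat(ob['ee_rot']).as_matrix(); print(Q, 'tool y yaw',np.arctan2(Q[1,1],Q[0,1]),ob['position'])
E
```

```text
[ 522  138   28  124 1215] [[521.5999755859375, 260.8999938964844], [539.2999877929688, 136.8000030517578], [549.2999877929688, 138.1999969482422], [531.5, 262.3999938964844]]
[[0.6779, 0.114, 0.15], [0.6945, 0.1849, 0.15], [0.6996, 0.1828, 0.15], [0.6836, 0.1115, 0.15]] [0.68886925 0.14828864 0.15      ]
[np.float64(0.07286267194944214), np.float64(0.005593238774058623), np.float64(0.07306042733796168), np.float64(0.00622305767341695)]
yaw -0.22154907277607291
[ 306  144   22  189 3019] [[305.79998779296875, 144.1999969482422], [322.8999938964844, 143.8000030517578], [327.3999938964844, 331.8999938964844], [310.29998779296875, 332.3999938964844]]
[[0.5708, 0.2139, 0.15], [0.5799, 0.2117, 0.15], [0.5523, 0.0966, 0.15], [0.5416, 0.0991, 0.15]] [0.56118294 0.15531474 0.15      ]
[np.float64(0.009361430048082799), np.float64(0.11841105522458528), np.float64(0.011022151090107376), np.float64(0.1184652706050494)]
yaw -0.24926918441520815
[ 55 284 118  37 940] [[53.70000076293945, 291.20001220703125], [55.599998474121094, 283.6000061035156], [172.8000030517578, 312.8999938964844], [170.89999389648438, 320.5]]
[[0.3959, 0.1685, 0.15], [0.3994, 0.1729, 0.15], [0.4615, 0.1352, 0.15], [0.4583, 0.1304, 0.15]] [0.4287604  0.15173359 0.15      ]
[np.float64(0.0056251237432703525), np.float64(0.07258285720566632), np.float64(0.005730568129695749), np.float64(0.07307367178904749)]
yaw 1.022690496840177
[[ 2.59172509e-01  9.65831046e-01  1.78474611e-05]
 [ 9.65831045e-01 -2.59172510e-01  5.02766309e-05]
 [ 5.31843023e-05  4.20731140e-06 -9.99999999e-01]] tool y yaw -0.2621653395714261 [0.56268672 0.15339727 0.25329879]
```

The rack plate's top strip runs from (314,144) to (319,332) and its centre is at about (0.561, 0.155), yaw −0.25. It lies square between the jaws. I'll descend and grip.

```bash
python3 -m crank '[[1,[0.01,-0.015,0.49],[0,0,0]],[1,[0,0,0.49],[0,0,0]],[1,[0,0,0.485],[0,0,0]],[1,[0,0,0],[0,0,0]],[-1,[0,0,0],[0,0,0]]]' 60; python3 -m crank '[[-1,[0,0,0],[0,0,0]],[-1,[0,0,0],[0,0,0]],[-1,[0,0,0],[0,0,0]],[-1,[0,0,0],[0,0,0]],[-1,[0,0,0],[0,0,0]]]' 60
```

```text
clock: 1.7
position: [0.5618, 0.1547, 0.1369]
ee_rot: [0.794, 0.608, -0.0, -0.0]
ft_force: [0.8, 0.0, 0.1]
grip_width: 0.856
clock: 2.2
position: [0.5619, 0.1549, 0.137]
ee_rot: [0.794, 0.608, 0.0, 0.0]
ft_force: [-1.0, -0.7, 6.5]
grip_width: 0.106
```

```bash
python3 -m crank '[[-1,[0,0,-0.15],[0,0,0]],[-1,[0,0,-0.25],[0,0,0]],[-1,[0,0,-0.25],[0,0,0]],[-1,[0,0,-0.3],[0,0,0]],[-1,[0,0,-0.3],[0,0,0]]]'
python3 - <<'E'
from h import *
o=manip.get_obs(); print(o['position'],o['ft_force'],o['grip_width']);shot('wrist','w2.png'); 
a=shot('scene','s2.png')[130:310,210:410]; cv2.imwrite('pics/s2c.png',cv2.resize(a,None,fx=3,fy=3))
a=shot('side','d2.png')[130:350,220:420]; cv2.imwrite('pics/d2c.png',cv2.resize(a,None,fx=2.7,fy=2.7))
E
```

```text
clock: 2.7
position: [0.5613, 0.1545, 0.2373]
ee_rot: [0.794, 0.608, -0.0, -0.0]
ft_force: [-0.1, -0.5, -2.7]
grip_width: 0.107
[0.56130607 0.1545452  0.23731109] [-0.11665618 -0.51031346 -2.73275486] 0.1066959972983115
```

View pics/w2.png

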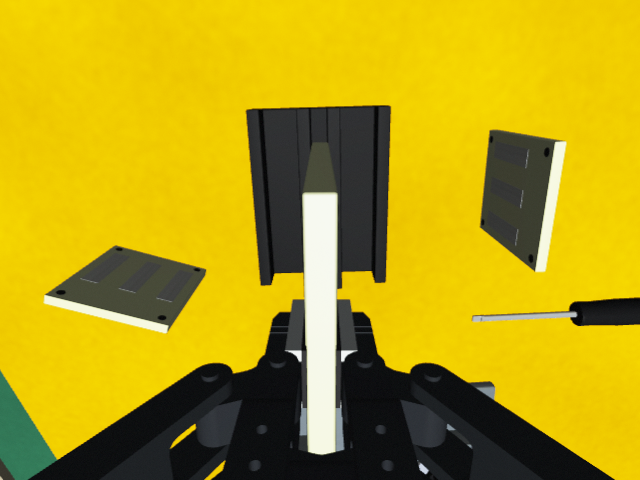

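View pics/d2c.png

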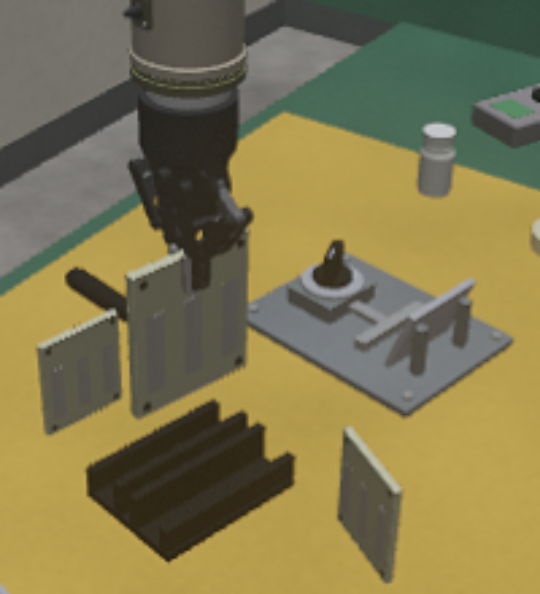

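Side view: the plate hangs square in the jaws, clear of the empty rack slot. Next I'll get its in-hand offset and a finer fix on the stand.

Run:
```python
from strip import *
ob=manip.get_obs()
z=ob['position'][2]+.013
a=onz('wrist',(319.5,193),z,ob);b=onz('wrist',(322,453),z,ob);print(a,b,np.linalg.norm(a-b),(a+b)/2,ob['position'])
m,n,l,st=strip('pics/w2.png',ob,z,(190,200,200));print(st[1:][st[1:,4]>500])
# stand: zooms
im=cv2.imread('pics/scene0.png')[205:300,212:304];cv2.imwrite('pics/z1.png',cv2.resize(im,None,fx=6,fy=6,interpolation=cv2.INTER_CUBIC))
im=cv2.imread('pics/side0.png')[215:290,300:420];cv2.imwrite('pics/z2.png',cv2.resize(im,None,fx=6,fy=6,interpolation=cv2.INTER_CUBIC))
im=cv2.imread('pics/wrist0.png')[230:430,130:395];cv2.imwrite('pics/z3.png',cv2.resize(im,None,fx=3,fy=3,interpolation=cv2.INTER_CUBIC))
```

```text
[0.57779439 0.21230171 0.2506634 ] [0.55469619 0.12342333 0.2506634 ] 0.0918307866691178 [0.56624529 0.16786252 0.2506634 ] [0.56225847 0.15485029 0.2376634 ]
[[ 536  142   30  129 1249]
 [ 304  194   33  260 7566]
 [  44  296  124   37  941]]
```

View pics/z1.png

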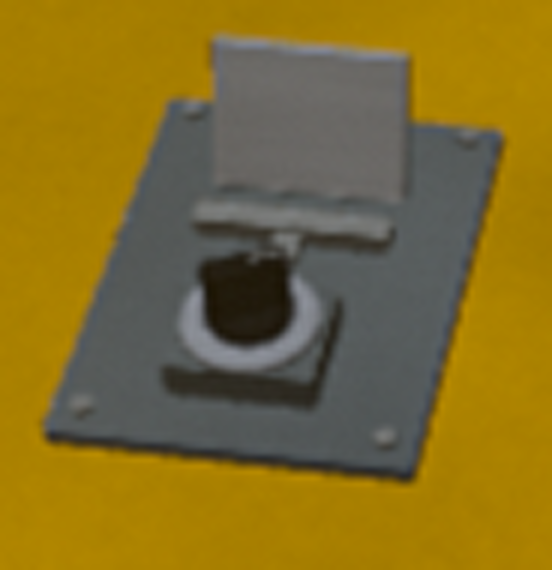

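View pics/z2.png

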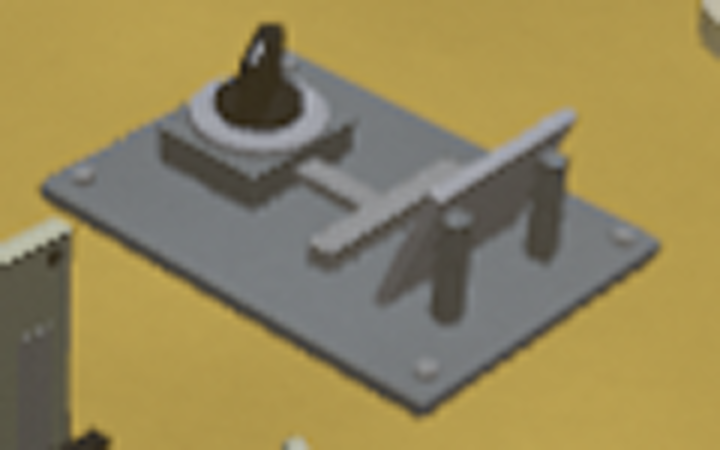

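View pics/z3.png

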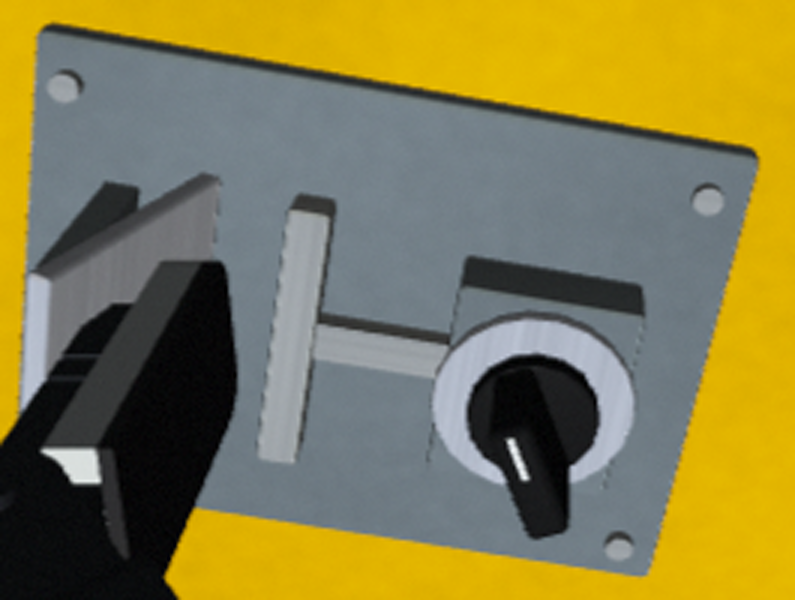

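Run:
```python
from h import *
from scipy.optimize import least_squares
obs0=dict(position=np.array([.624645,0,.252507]),ee_rot=np.array([ 7.07096185e-01,  7.07117008e-01, -5.40712111e-04, -4.79431485e-04]))
f=lambda u,v,o,s:((u+.5)/s-.5+o[0],(v+.5)/s-.5+o[1])
B=lambda x,y:(x,y,.012)
D={'scene':[(f(175,102,(212,205),6),B(-.12,-.09)),(f(502,133,(212,205),6),B(-.12,.09)),(f(416,466,(212,205),6),B(.12,.09)),(f(48,432,(212,205),6),B(.12,-.09)),(f(214,47,(212,205),6),(-.0824,-.05,.0872)),(f(409,62,(212,205),6),(-.0824,.05,.0872))],
'side':[(f(660,243,(300,215),6),B(-.12,-.09)),(f(425,403,(300,215),6),B(-.12,.09)),(f(43,187,(300,215),6),B(.12,.09)),(f(285,57,(300,215),6),B(.12,-.09)),(f(435,192,(300,215),6),(-.0824,.05,.0872)),(f(570,112,(300,215),6),(-.0824,-.05,.0872))],
'wrist':[(f(42,35,(130,230),3),B(-.12,.09)),(f(756,158,(130,230),3),B(.12,.09)),(f(646,576,(130,230),3),B(.12,-.09)),(f(215,180,(130,230),3),(-.0824,.05,.0872))]}
def res(p,n):
    c,s=np.cos(p[2]),np.sin(p[2])
    P=np.array([w for _,w in D[n]]);W=np.c_[p[0]+c*P[:,0]-s*P[:,1],p[1]+s*P[:,0]+c*P[:,1],P[:,2]]
    return (proj(n,W,obs0)-np.array([q for q,_ in D[n]])).ravel()
p0=[.556,-.152,-.19]
for ns in (['scene'],['side'],['wrist'],['scene','side','wrist']):
    r=least_squares(lambda p:np.concatenate([res(p,n)*(1 if n!='wrist' else .5) for n in ns]),p0,loss='soft_l1');print(ns,r.x.round(4));
    print(r.fun.round(1).tolist())
```

```text
['scene'] [ 0.5586 -0.1532 -0.1845]
[-0.8, -0.6, 0.8, -0.4, 0.5, 1.3, -0.7, 0.3, -0.1, -0.6, 0.2, -0.1]
['side'] [ 0.549  -0.1514 -0.1853]
[1.2, -0.2, 0.3, 1.0, -0.8, -0.2, 0.1, -1.3, -0.5, 0.5, -0.1, -0.6]
['wrist'] [ 0.5546 -0.1497 -0.2142]
[0.1, -4.3, 3.0, -0.2, 0.2, 0.5, -26.6, 13.7]
['scene', 'side', 'wrist'] [ 0.5529 -0.1534 -0.1893]
[-0.5, -1.9, 0.8, -1.6, 0.2, -0.2, -0.8, -1.3, 0.1, -1.9, 0.2, -1.3, 0.2, -0.9, -0.9, 0.1, -1.5, -1.0, -0.4, -1.9, -1.6, -0.3, -1.1, -1.3, -1.8, -1.2, 1.3, -0.1, 0.6, 0.9, -28.2, 16.7]
```

Run:
```python
from h import *
from scipy.optimize import least_squares
obs0=dict(position=np.array([.624645,0,.252507]),ee_rot=np.array([ 7.07096185e-01,  7.07117008e-01, -5.40712111e-04, -4.79431485e-04]))
f=lambda u,v:((u+.5)/3-.5+130,(v+.5)/3-.5+230)
D=[(f(42,35),(-.12,.09,.012)),(f(756,158),(.12,.09,.012)),(f(646,576),(.12,-.09,.012)),(f(217,182),(-.055,.05,.012)),(f(50,277),(-.0824,.05,.0872))]
def res(p):
    c,s=np.cos(p[2]),np.sin(p[2])
    P=np.array([w for _,w in D]);W=np.c_[p[0]+c*P[:,0]-s*P[:,1],p[1]+s*P[:,0]+c*P[:,1],P[:,2]]
    return (proj('wrist',W,obs0)-np.array([q for q,_ in D])).ravel()
r=least_squares(res,[.556,-.152,-.19]);print(r.x.round(4),r.fun.round(1).tolist())
# toe bar rest-side top edge, z=.027
for q in [(290,212),(262,458),(330,215)]: print(onz('wrist',f(*q),.027,obs0).round(4))
c,s=np.cos(r.x[2]),np.sin(r.x[2])
for q in [(290,212),(260,460)]:
    w=onz('wrist',f(*q),.027,obs0)[:2]-r.x[:2]; print('bar local',c*w[0]+s*w[1],-s*w[0]+c*w[1])
# wing top line
a,b=[onz('wrist',f(*q),.078,obs0) for q in [(515,375),(548,525)]]
for q in (a,b):
    w=q[:2]-r.x[:2]; print('wing local',c*w[0]+s*w[1],-s*w[0]+c*w[1])
```

```text
[ 0.5528 -0.1541 -0.189 ] [-3.6, -1.6, 2.4, 0.5, 1.2, 2.3, 2.0, -1.9, -1.4, 1.9]
[ 0.5334 -0.1     0.027 ]
[ 0.5163 -0.196   0.027 ]
[ 0.5462 -0.101   0.027 ]
bar local -0.029206674669377264 0.04957547260906219
bar local -0.028605562874090544 -0.04890196393270755
wing local 0.04884407550216583 0.03855686660247157
wing local 0.06795554911497519 -0.012386099353327192
```

```bash
python3 -m crank '[[-1,[-0.3,0.024,-0.1],[0,0,0]],[-1,[-0.45,0.024,-0.1],[0,0,0]],[-1,[-0.45,0.024,-0.08],[0,0,0]],[-1,[-0.45,0.024,0],[0,0,0]],[-1,[-0.45,0.024,0],[0,0,0]]]'; python3 -m crank '[[-1,[-0.45,0.024,0],[0,0,0]],[-1,[-0.45,0.024,0],[0,0,0]],[-1,[-0.45,0.024,0],[0,0,0]],[-1,[-0.2,0,0],[0,0,0]],[-1,[0,0,0],[0,0,-0.093]]]';  python3 -m crank '[[-1,[0,0,0],[-0.149,0,0]],[-1,[0,0,0],[-0.149,0,0]],[-1,[0,0,0],[-0.149,0,0]],[-1,[0,0,0],[0,0,0]],[-1,[0,0,0],[0,0,0]]]'
python3 - <<'E'
from h import *
ob=manip.get_obs();Q=R.from_quat(ob['ee_rot']).as_matrix();print(Q.round(3),ob['position'],ob['joint_pos'])
p=ob['position']; st=np.array([.5529,-.1534]);c,s=np.cos(-.189),np.sin(-.189)
S=np.array([[c,-s,0],[s,c,0],[0,0,1]]);l=S.T@(p-[*st,0]);print('local',l)
print('local tool\n',(S.T@Q).round(3))
E
```

```text
clock: 3.35
position: [0.5261, -0.0115, 0.2572]
ee_rot: [0.794, 0.608, -0.001, -0.001]
ft_force: [2.0, -0.4, -3.8]
grip_width: 0.107
clock: 3.85
position: [0.4989, -0.1345, 0.257]
ee_rot: [0.772, 0.635, -0.001, -0.001]
ft_force: [-0.7, 0.1, -2.9]
grip_width: 0.109
clock: 4.35
position: [0.4997, -0.1311, 0.2579]
ee_rot: [0.759, 0.627, 0.11, 0.133]
ft_force: [0.9, 0.0, -3.3]
grip_width: 0.108
[[ 0.189  0.923  0.334]
 [ 0.982 -0.178 -0.064]
 [ 0.     0.341 -0.94 ]] [ 0.49974888 -0.13112807  0.25787812] [ 0.10417604 -0.14641571  0.05293451  2.01108087  0.02329162  0.92941686
 -0.0428106 ]
local [-0.05638901  0.01188946  0.25787812]
local tool
 [[ 0.001  0.94   0.341]
 [ 1.    -0.001 -0.   ]
 [ 0.     0.341 -0.94 ]]
```

```bash
python3 -m crank '[[-1,[-0.075,-0.15,0],[0,0,0]],[-1,[-0.075,-0.15,0],[0,0,0]],[-1,[0,0,0],[0,0,0]],[-1,[0,0,0],[0,0,0]],[-1,[0,0,0],[0,0,0]]]'
python3 - <<'E'
from h import *
a=shot('scene','s3.png')[160:300,200:330]; cv2.imwrite('pics/s3c.png',cv2.resize(a,None,fx=4.2,fy=4.2,interpolation=2))
a=shot('side','d3.png')[150:300,290:430]; cv2.imwrite('pics/d3c.png',cv2.resize(a,None,fx=4,fy=4,interpolation=2))
shot('wrist','w3.png')
E
```

```text
clock: 4.85
position: [0.4765, -0.1387, 0.2505]
ee_rot: [0.759, 0.627, 0.111, 0.135]
ft_force: [0.1, 0.2, -3.2]
grip_width: 0.109
```

View pics/s3c.png

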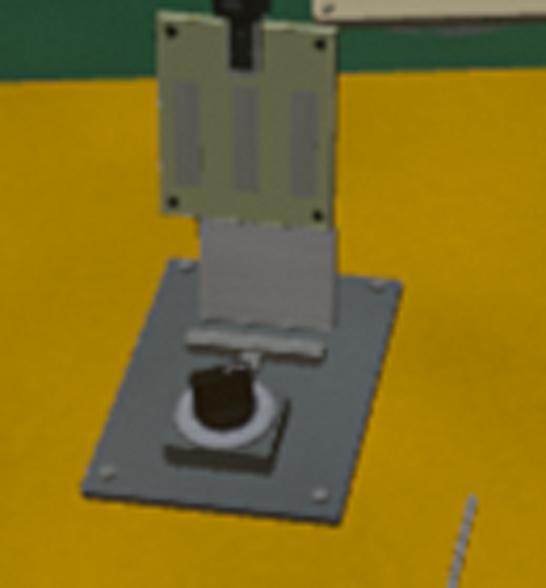

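View pics/d3c.png

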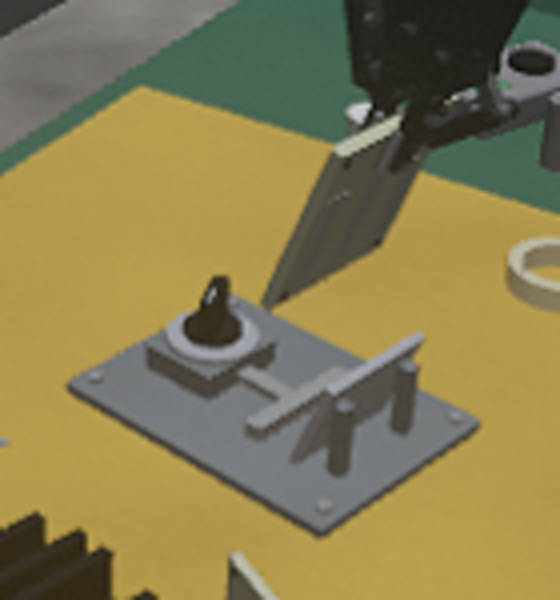

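View pics/w3.png

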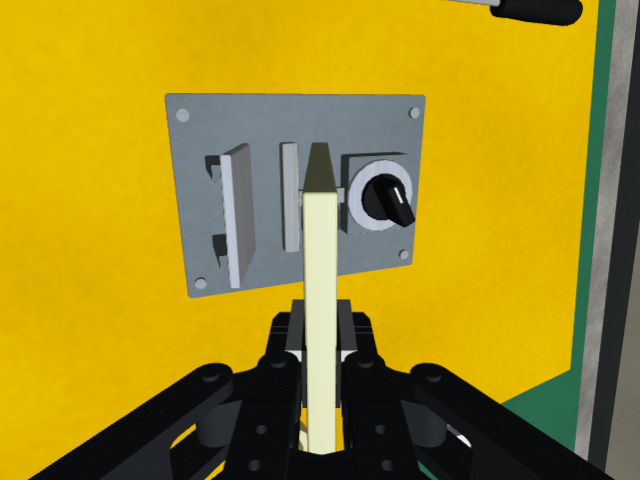

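Run:
```python
from h import *
from scipy.optimize import least_squares
ob=manip.get_obs()
D=[((166,94),(-.12,.09,.012)),((425,96),(.12,.09,.012)),((412,263),(.12,-.09,.012)),((190,297),(-.12,-.09,.012)),((182,115),None),((249,145),(-.055,.05,.012)),((256,243),(-.055,-.05,.012)),((231,155),(-.0824,.05,.0872)),((238,286),(-.0824,-.05,.0872))]
D=[d for d in D if d[1]]
def res(p):
    c,s=np.cos(p[2]),np.sin(p[2])
    P=np.array([w for _,w in D]);W=np.c_[p[0]+c*P[:,0]-s*P[:,1],p[1]+s*P[:,0]+c*P[:,1],P[:,2]]
    return (proj('wrist',W,ob)-np.array([q for q,_ in D])).ravel()
r=least_squares(res,[.556,-.152,-.19],loss='soft_l1');print(r.x.round(4),res(r.x).reshape(-1,2).round(1).tolist())
for st in ([.5529,-.1534,-.189],r.x):
    c,s=np.cos(st[2]),np.sin(st[2]);S=np.array([[c,-s,0],[s,c,0],[0,0,1]])
    print('TCP local',S.T@(ob['position']-[*st[:2],0]))
# plate held corner check in scene
Q=R.from_quat(ob['ee_rot']).as_matrix();p=ob['position']
C=[p+Q@np.array([a,-.005*1+.010,b]) for a,b in((-.06,-.013),(.06,-.013),(.06,.127),(-.06,.127))]
print(((proj('scene',C)-[200,160])*4.2).round(0).tolist())
c,s=np.cos(-.189),np.sin(-.189)
L=np.array([(-.0824,-.05,.0872),(-.0824,.05,.0872),(-.055,.05,.012),(.12,.09,.012)])
for st in ([.5529,-.1534,-.189],r.x):
  c,s=np.cos(st[2]),np.sin(st[2])
  W=np.c_[st[0]+c*L[:,0]-s*L[:,1],st[1]+s*L[:,0]+c*L[:,1],L[:,2]];print(((proj('scene',W)-[200,160])*4.2).round(0).tolist())
```

```text
[ 0.5523 -0.1548 -0.1938] [[-2.1, -1.6], [2.9, -0.9], [1.1, 3.2], [-2.0, 3.4], [1.3, -2.3], [-0.1, 8.4], [-0.4, -0.4], [1.7, 3.4]]
TCP local [-7.78660208e-02  1.38999663e-04  2.50389040e-01]
TCP local [-0.07751702  0.00129142  0.25038904]
[[156.0, 10.0], [335.0, 26.0], [332.0, 226.0], [160.0, 210.0]]
[[199.0, 212.0], [336.0, 225.0], [334.0, 328.0], [341.0, 513.0]]
[[198.0, 211.0], [334.0, 225.0], [332.0, 328.0], [338.0, 512.0]]
```

```bash
python3 -m crank '[[-1,[-0.01,-0.29,0],[0,0,0]],[-1,[0,-0.29,0],[0,0,0]],[-1,[0,0,0.2],[0,0,0]],[-1,[0,0,0.3],[0,0,0]],[-1,[0,0,0.2],[0,0,0]]]';  python3 -m crank '[[-1,[0,0,0.2],[0,0,0]],[-1,[0,0,0.17],[0,0,0]],[-1,[0,0,0],[0,0,0]],[-1,[0,0,0],[0,0,0]],[-1,[0,0,0],[0,0,0]]]'
cat > loc.py <<'E'
from h import *
st=[.5526,-.154,-.191]
c,s=np.cos(st[2]),np.sin(st[2]);S=np.array([[c,-s,0],[s,c,0],[0,0,1]])
def loc():
    ob=manip.get_obs();return S.T@(ob['position']-[*st[:2],0]),S.T@R.from_quat(ob['ee_rot']).as_matrix(),S.T@ob['ft_force'],ob
if __name__=='__main__':
    l,q,f,ob=loc();print('loc',l.round(4),'F',f.round(1),'M',ob['torque'].round(2));print(q.round(3),ob['grip_width'],ob['clock'],ob['joint_pos'].round(2))
    d=np.array([-.0935,0,.1335])-l;print('to go tool',(q.T@d).round(4))
E
python3 loc.py
python3 - <<'E'
from h import *
a=shot('scene','s4.png')[160:300,200:330]; cv2.imwrite('pics/s4c.png',cv2.resize(a,None,fx=4.2,fy=4.2,interpolation=2))
a=shot('side','d4.png')[190:310,290:430]; cv2.imwrite('pics/d4c.png',cv2.resize(a,None,fx=5,fy=5,interpolation=2))
E
```

```text
clock: 5.5
position: [0.4523, -0.1349, 0.1808]
ee_rot: [0.759, 0.627, 0.111, 0.135]
ft_force: [-0.1, -0.4, -3.4]
grip_width: 0.111
clock: 6.0
position: [0.4625, -0.1369, 0.1549]
ee_rot: [0.759, 0.627, 0.112, 0.135]
ft_force: [-0.1, -0.3, -2.6]
grip_width: 0.106
loc [-0.0917 -0.0004  0.1549] F [-0.1 -0.3 -2.6] M [ 0.12  0.61 -0.  ]
[[-0.001  0.939  0.345]
 [ 1.     0.001  0.   ]
 [ 0.     0.345 -0.939]] 0.10565277761288919 6.0 [ 0.11 -0.12  0.08  2.22  0.01  0.69 -0.01]
to go tool [ 0.0004 -0.009   0.0194]
```

View pics/s4c.png

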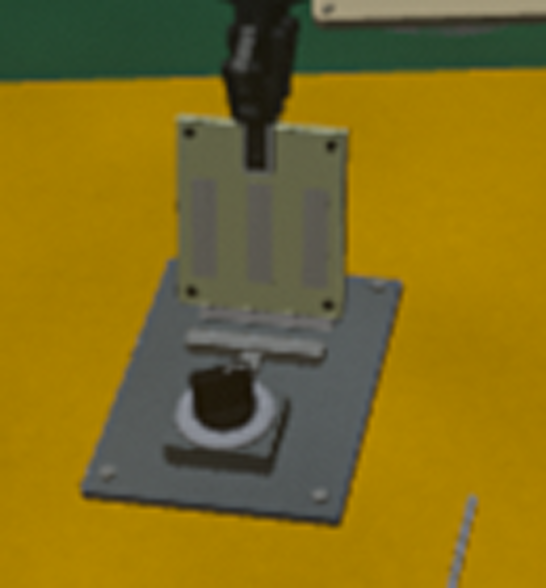

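View pics/d4c.png

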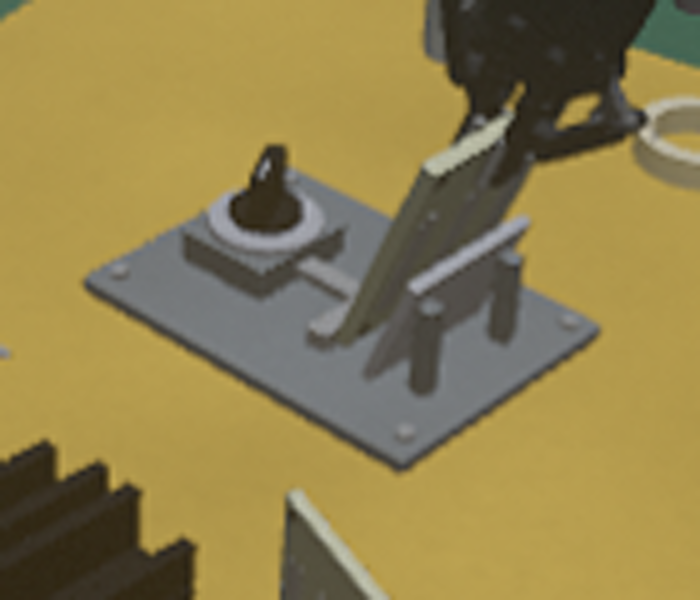

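The plate is parallel to the rest, in front of it and still above the foot gap. The side view shows its foot between the rest and the bar. I'll lower it, then move in by contact.

```bash
python3 -m crank '[[-1,[0,0,0.06],[0,0,0]],[-1,[0,-0.03,0.06],[0,0,0]],[-1,[0,-0.03,0.04],[0,0,0]],[-1,[0,0,0],[0,0,0]],[-1,[0,0,0],[0,0,0]]]'; python3 loc.py;  python3 -m crank '[[-1,[0,-0.02,0],[0,0,0]],[-1,[0,-0.02,0],[0,0,0]],[-1,[0,0,0],[0,0,0]],[-1,[0,0,0],[0,0,0]],[-1,[0,0,0],[0,0,0]]]'; python3 loc.py
```

```text
clock: 6.6
position: [0.4619, -0.1368, 0.1401]
ee_rot: [0.759, 0.627, 0.111, 0.135]
ft_force: [0.9, 1.2, -4.4]
grip_width: 0.11
loc [-0.0923 -0.0004  0.1401] F [ 0.7  1.4 -4.4] M [0.1  0.59 0.01]
[[-0.001  0.939  0.344]
 [ 1.     0.001  0.   ]
 [ 0.     0.344 -0.939]] 0.11004377669168938 6.6 [ 0.11 -0.1   0.08  2.24  0.01  0.65 -0.01]
to go tool [ 0.0004 -0.0034  0.0058]
clock: 7.1
position: [0.4591, -0.1363, 0.1392]
ee_rot: [0.759, 0.627, 0.111, 0.135]
ft_force: [-0.6, -0.3, -3.7]
grip_width: 0.106
loc [-0.0951 -0.0004  0.1392] F [-0.5 -0.4 -3.7] M [0.16 0.62 0.03]
[[-0.001  0.939  0.344]
 [ 1.     0.001  0.   ]
 [ 0.     0.344 -0.939]] 0.1064656926564807 7.1 [ 0.11 -0.11  0.08  2.25  0.01  0.65 -0.01]
to go tool [ 0.0004 -0.0005  0.0059]
```

```bash
for i in 1; do python3 -m crank '[[-1,[0,-0.015,0],[0,0,0]],[-1,[0,0,0],[0,0,0]],[-1,[0,-0.015,0],[0,0,0]],[-1,[0,0,0],[0,0,0]],[-1,[0,0,0],[0,0,0]]]'; python3 loc.py; done;  python3 -m crank '[[-1,[0,-0.015,0],[0,0,0]],[-1,[0,0,0],[0,0,0]],[-1,[0,-0.015,0],[0,0,0]],[-1,[0,0,0],[0,0,0]],[-1,[0,0,0],[0,0,0]]]'; python3 loc.py
```

```text
clock: 7.6
position: [0.4577, -0.1361, 0.139]
ee_rot: [0.759, 0.627, 0.112, 0.136]
ft_force: [5.3, -0.9, -4.1]
grip_width: 0.109
loc [-0.0966 -0.0004  0.139 ] F [ 5.3  0.1 -4.1] M [-0.18 -0.53 -0.25]
[[-0.001  0.938  0.346]
 [ 1.     0.001  0.   ]
 [ 0.     0.346 -0.938]] 0.10870465532460669 7.6 [ 0.11 -0.11  0.08  2.25  0.01  0.65 -0.01]
to go tool [0.0004 0.001  0.0062]
clock: 8.1
position: [0.457, -0.1359, 0.1394]
ee_rot: [0.759, 0.627, 0.113, 0.137]
ft_force: [10.6, -2.8, -4.3]
grip_width: 0.106
loc [-0.0973 -0.0004  0.1394] F [10.9 -0.7 -4.3] M [-0.47 -1.83 -0.37]
[[-0.001  0.937  0.35 ]
 [ 1.     0.     0.   ]
 [ 0.     0.35  -0.937]] 0.10571225064456893 8.1 [ 0.11 -0.12  0.08  2.26  0.01  0.65 -0.01]
to go tool [0.0004 0.0015 0.0068]
```

Contact with the rest. I'll ease the push and slide down to the base.

```bash
python3 -m crank '[[-1,[0,0.02,0.03],[0,0,0]],[-1,[0,0,0.03],[0,0,0]],[-1,[0,0,0],[0,0,0]],[-1,[0,0,0],[0,0,0]],[-1,[0,0,0],[0,0,0]]]'; python3 loc.py;  python3 -m crank '[[-1,[0,0,0.015],[0,0,0]],[-1,[0,0,0],[0,0,0]],[-1,[0,0,0.015],[0,0,0]],[-1,[0,0,0],[0,0,0]],[-1,[0,0,0],[0,0,0]]]'; python3 loc.py
```

```text
clock: 8.6
position: [0.4591, -0.1362, 0.1344]
ee_rot: [0.759, 0.627, 0.112, 0.136]
ft_force: [7.1, -1.3, -1.4]
grip_width: 0.11
loc [-0.0952 -0.0003  0.1344] F [ 7.2  0.1 -1.4] M [-0.19 -1.52 -0.24]
[[-0.001  0.938  0.347]
 [ 1.     0.001  0.001]
 [ 0.     0.347 -0.938]] 0.10956438089384031 8.6 [ 0.11 -0.1   0.08  2.25  0.01  0.64 -0.01]
to go tool [0.0003 0.0012 0.0014]
clock: 9.1
position: [0.46, -0.1362, 0.1326]
ee_rot: [0.759, 0.627, 0.112, 0.136]
ft_force: [2.8, 0.9, 6.3]
grip_width: 0.112
loc [-9.430e-02 -1.000e-04  1.326e-01] F [2.5 1.4 6.3] M [ 0.17 -0.87 -0.16]
[[-0.001  0.938  0.347]
 [ 1.     0.001  0.001]
 [ 0.     0.347 -0.938]] 0.11151914961951409 9.1 [ 0.11 -0.1   0.08  2.25  0.01  0.63 -0.01]
to go tool [ 0.0001  0.001  -0.0005]
```

```bash
python3 -m crank '[[-0.6,[0,0,0],[0,0,0]],[-0.4,[0,0,0],[0,0,0]],[-0.3,[0,0,0],[0,0,0]],[-0.2,[0,0,0],[0,0,0]],[-0.2,[0,0,0],[0,0,0]]]'; python3 loc.py
python3 - <<'E'
from h import *
a=shot('scene','s5.png')[160:300,200:330]; cv2.imwrite('pics/s5c.png',cv2.resize(a,None,fx=4.2,fy=4.2,interpolation=2))
a=shot('side','d5.png')[190:310,290:430]; cv2.imwrite('pics/d5c.png',cv2.resize(a,None,fx=5,fy=5,interpolation=2))
E
```

```text
clock: 9.6
position: [0.4583, -0.1362, 0.1311]
ee_rot: [0.759, 0.627, 0.111, 0.134]
ft_force: [-0.2, -0.4, 0.0]
grip_width: 0.404
loc [-0.0959 -0.0004  0.1311] F [-0.1 -0.4  0. ] M [ 0.07  0.34 -0.03]
[[-0.001  0.939  0.343]
 [ 1.     0.001  0.   ]
 [ 0.     0.343 -0.939]] 0.40444382701555187 9.6 [ 0.11 -0.1   0.08  2.26  0.01  0.63 -0.01]
to go tool [ 0.0004  0.0031 -0.0014]
```

View pics/s5c.png

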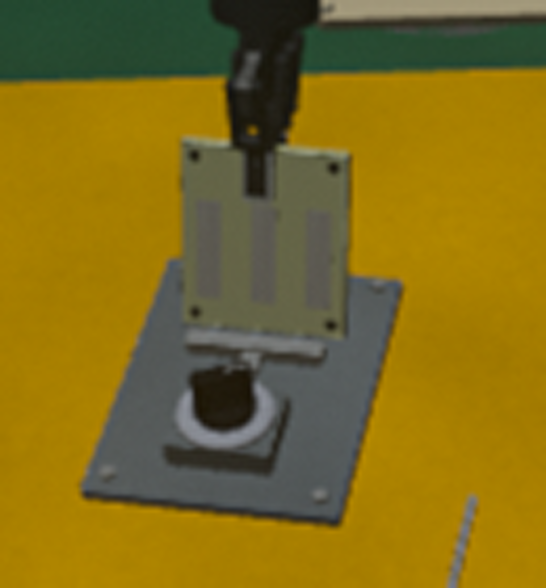

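View pics/d5c.png

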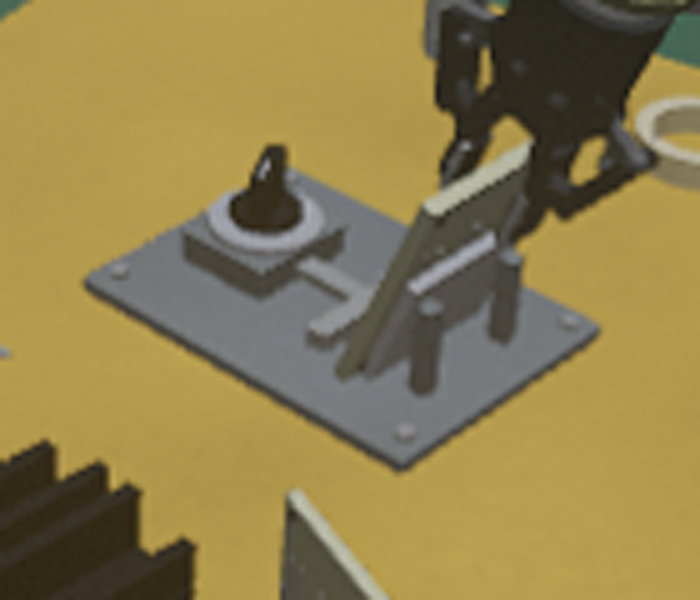

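The plate stands on the base against the rest. I'll retreat along the tool axis and check its pose.

```bash
python3 -m crank '[[-0.2,[0,0,-0.15],[0,0,0]],[-0.1,[0,0,-0.3],[0,0,0]],[0,[0,0,-0.4],[0,0,0]],[0.5,[0,0,-0.4],[0.1,0,0]],[1,[0,0,0],[0.17,0,0]]]'; python3 -m crank '[[1,[0,0.3,-0.1],[0.17,0,0]],[1,[0,0.3,0],[0,0,0]],[1,[0,0,0],[0,0,0]],[1,[0,0,0],[0,0,0]],[1,[0,0,0],[0,0,0]]]'; python3 loc.py
python3 - <<'E'
from h import *
a=shot('scene','s6.png')[180:290,210:310]; cv2.imwrite('pics/s6c.png',cv2.resize(a,None,fx=5.4,fy=5.4,interpolation=2))
a=shot('side','d6.png')[190:310,290:430]; cv2.imwrite('pics/d6c.png',cv2.resize(a,None,fx=5,fy=5,interpolation=2))
shot('wrist','w6.png')
E
```

```text
clock: 10.2
position: [0.4248, -0.13, 0.2302]
ee_rot: [0.769, 0.635, 0.046, 0.055]
ft_force: [1.1, 0.3, 0.0]
grip_width: 0.825
clock: 10.7
position: [0.4698, -0.1385, 0.2364]
ee_rot: [0.771, 0.637, 0.002, 0.002]
ft_force: [-0.3, -1.0, -0.2]
grip_width: 0.997
loc [-0.0842 -0.0005  0.2364] F [-0.1 -1.  -0.2] M [-0.03  0.03 -0.02]
[[-0.001  1.     0.005]
 [ 1.     0.001  0.   ]
 [ 0.     0.005 -1.   ]] 0.9971602917130099 10.7 [ 0.11  0.04  0.09  1.84 -0.    1.26  0.01]
to go tool [ 0.0005 -0.0098  0.1029]
```

View pics/s6c.png

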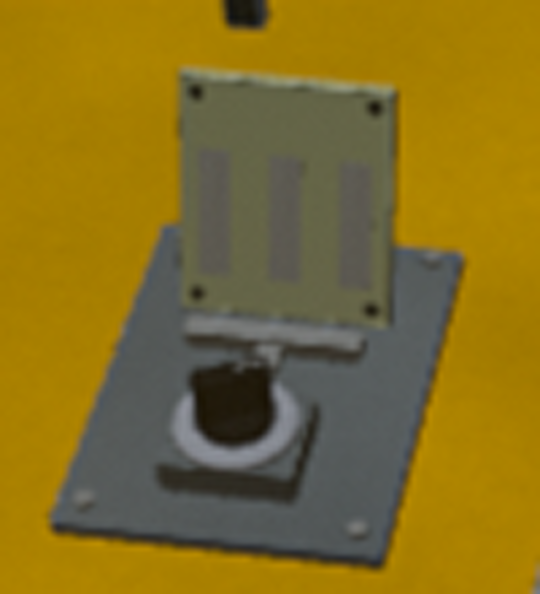

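View pics/d6c.png

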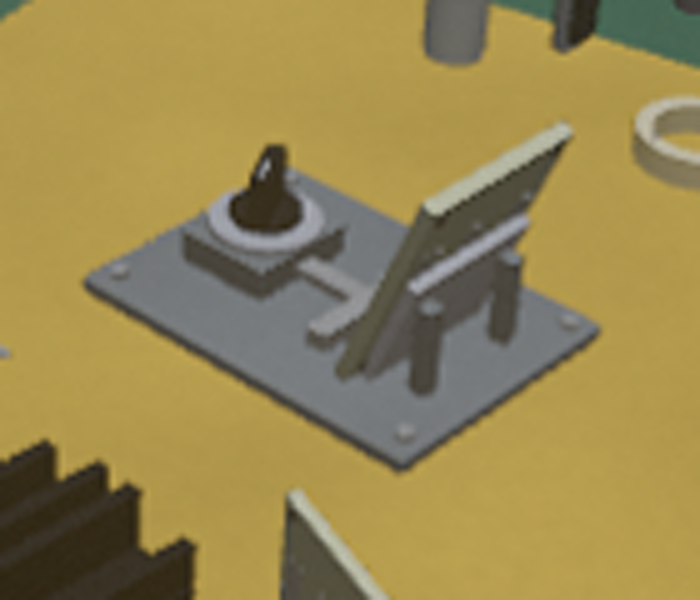

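View pics/w6.png

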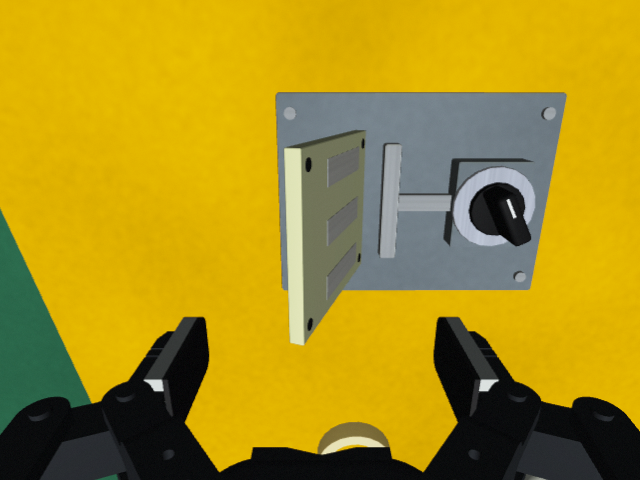

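```bash
python3 - <<'E'
from loc import *
ob=manip.get_obs()
for uv,z in [((292,149),.1458),((297,344),.1458),((365,131),.0155),((362,263),.0155),((383,143),.027),((379,257),.027),((277,93),.012),((565,94),.012),((530,290),.012),((283,290),.012)]:
    print(uv,(S.T@(onz('wrist',uv,z,ob)-[*st[:2],0])*1000).round(1))
# wing
from math import *
E
python3 - <<'E'
import cv2
a=cv2.imread('pics/w6.png')[140:270,430:570];cv2.imwrite('pics/w6z.png',cv2.resize(a,None,fx=4,fy=4,interpolation=2))
E
```

```text
(292, 149) [-98.1  58.9 145.8]
(297, 344) [-97.7 -58.8 145.8]
(365, 131) [-45.9  58.7  15.5]
(362, 263) [-44.2 -59.5  15.5]
(383, 143) [-32.3  50.1  27. ]
(379, 257) [-30.7 -48.9  27. ]
(277, 93) [-118.    88.2   12. ]
(565, 94) [116.6  87.8  12. ]
(530, 290) [118.5 -89.2  12. ]
(283, 290) [-118.3  -88.8   12. ]
```

View pics/w6z.png

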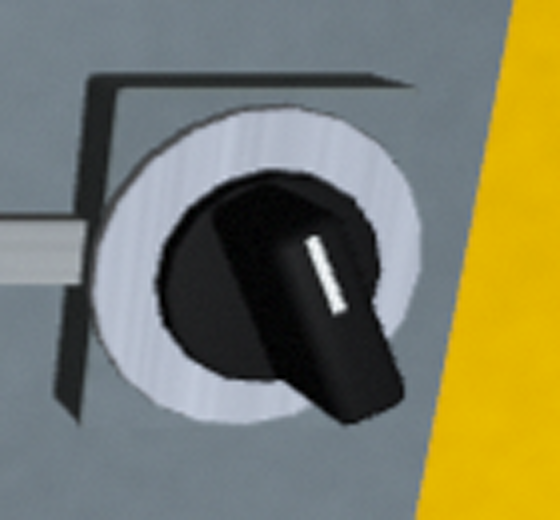

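Run:
```python
from loc import *
l,q,f,ob=loc()
g=lambda u,v:(430+(u+.5)/4-.5,140+(v+.5)/4-.5)
L=lambda uv,z:(S.T@(onz('wrist',uv,z,ob)-[*st[:2],0])*1000)
a,b=L(g(313,238),.078),L(g(341,312),.078);d=b-a;print('mark',a,b,'cw ang',np.arctan2(-d[1],d[0]))
a,b=L(g(350,422),.078),L(g(405,395),.078);print('tip',a,b,(a+b)/2)
a,b=L(g(375,290),.078),L(g(405,390),.078);d=b-a;print('edge',np.arctan2(-d[1],d[0]))
for z in(.044,.048):print('disc',L(g(268,276),z))
print('flange?',[L(g(257,265),z) for z in (.03,.04)])
t=np.array([.060,0,.071]);print('TCP delta tool',q.T@(t-l))
```

```text
mark [51.21638725 16.00954924 78.        ] [58.45834962  2.23045933 78.        ] cw ang 1.08689769462378
tip [ 63.56126402 -19.07665352  78.        ] [ 72.92187063 -13.75963839  78.        ] [ 68.24156732 -16.41814595  78.        ]
edge 1.1409542759987374
disc [ 5.98647960e+01 -5.45194492e-02  4.40000000e+01]
disc [58.01658456  1.00945479 48.        ]
flange? [array([63.6561166 , -1.38233903, 30.        ]), array([59.1176202 ,  1.20418392, 40.        ])]
TCP delta tool [0.00028068 0.14304518 0.16676054]
```

```bash
python3 -m crank '[[1,[0,0.4,0],[0,0,0]],[1,[0,0.47,0],[0,0,0]],[1,[0,0.46,0],[0,0,0]],[1,[0,0.458,0],[0,0,0]],[1,[0,0,0],[0,0,-0.15]]]'; python3 -m crank '[[1,[0,0,0],[0,0,-0.15]],[1,[0,0,0],[0,0,-0.15]],[1,[0,0,0],[0,0,-0.15]],[1,[0,0,0],[0,0,0]],[1,[0,0,0],[0,0,0]]]'; python3 loc.py
python3 - <<'E'
from h import *
shot('wrist','w7.png')
E
```

```text
clock: 11.35
position: [0.6134, -0.1654, 0.2359]
ee_rot: [0.732, 0.682, 0.001, 0.002]
ft_force: [-0.8, 1.1, -0.6]
grip_width: 0.994
clock: 11.85
position: [0.6108, -0.1656, 0.2376]
ee_rot: [0.603, 0.798, 0.001, 0.003]
ft_force: [-0.7, 0.3, -0.2]
grip_width: 1.0
loc [ 0.0594 -0.0004  0.2376] F [-0.7  0.2 -0.2] M [ 0.01 -0.    0.01]
[[-0.452  0.892  0.006]
 [ 0.892  0.452  0.   ]
 [-0.003  0.005 -1.   ]] 0.9997230873519035 11.85 [ 0.16  0.35  0.04  1.47 -0.01  1.32  0.48]
to go tool [ 0.0696 -0.1368  0.1032]
```

View pics/w7.png

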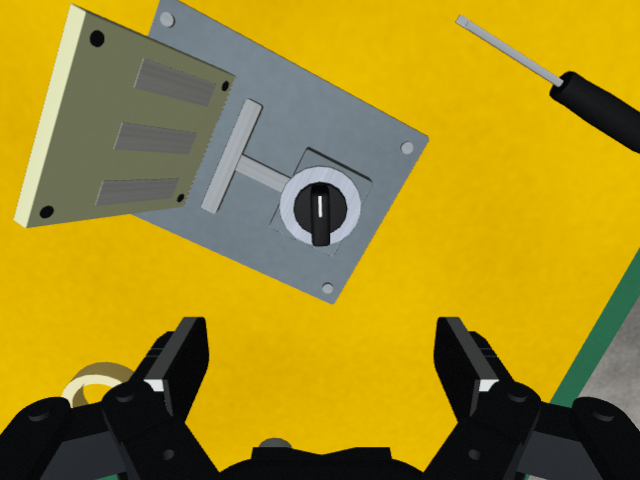

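The wing runs straight along the image column (320, rows 185–245), so it is aligned with the tool x axis and centred. I'll descend and grip.

```bash
python3 -m crank '[[0.5,[0,0,0.45],[0,0,0]],[0.3,[0,0,0.45],[0,0,0]],[0.2,[0,0,0.45],[0,0,0]],[0.2,[0,0,0.4],[0,0,0]],[0.2,[0,0,0.2],[0,0,0]]]'; python3 loc.py; python3 -m crank '[[0.2,[0,0,0.08],[0,0,0]],[0.2,[0,0,0],[0,0,0]],[-1,[0,0,0],[0,0,0]],[-1,[0,0,0],[0,0,0]],[-1,[0,0,0],[0,0,0]]]' 60; python3 loc.py
```

```text
clock: 12.4
position: [0.6104, -0.1653, 0.0785]
ee_rot: [0.602, 0.799, 0.0, 0.001]
ft_force: [-0.3, 0.2, 0.3]
grip_width: 0.6
loc [ 0.0589 -0.0001  0.0785] F [-0.3  0.2  0.3] M [-0.04  0.03 -0.01]
[[-0.453  0.891  0.002]
 [ 0.891  0.453 -0.   ]
 [-0.001  0.002 -1.   ]] 0.5998887052603731 12.4 [ 0.17  0.49  0.03  1.63 -0.02  1.02  0.48]
to go tool [ 0.0691 -0.1357 -0.0553]
clock: 12.9
position: [0.6115, -0.1663, 0.0767]
ee_rot: [0.601, 0.799, 0.001, 0.002]
ft_force: [-4.2, 1.5, 3.4]
grip_width: 0.148
loc [ 0.0601 -0.0009  0.0767] F [-4.5  0.7  3.4] M [0.25 0.95 0.08]
[[-0.454  0.891  0.005]
 [ 0.891  0.454 -0.001]
 [-0.003  0.004 -1.   ]] 0.14761465071110175 12.9 [ 0.17  0.49  0.03  1.63 -0.02  1.02  0.49]
to go tool [ 0.0704 -0.1362 -0.0576]
```

```bash
python3 -m crank '[[-1,[0,0.01,0],[0,0,0.15]],[-1,[0,0,0],[0,0,0.18]],[-1,[0,0,0],[0,0,0.18]],[-1,[0,0,0],[0,0,0.18]],[-1,[0,0,0],[0,0,0]]]' 60; python3 loc.py; python3 -m crank '[[-1,[0,0,0],[0,0,0.18]],[-1,[0,0,0],[0,0,0.18]],[-1,[0,0,0],[0,0,0.18]],[-1,[0,0,0],[0,0,0.18]],[-1,[0,0,0],[0,0,0]]]' 60; python3 loc.py
```

```text
clock: 13.4
position: [0.6111, -0.1663, 0.0766]
ee_rot: [0.795, 0.607, 0.001, 0.001]
ft_force: [-14.9, -0.8, 15.7]
grip_width: 0.151
loc [ 0.0598 -0.001   0.0766] F [-14.5  -3.6  15.7] M [-0.02  3.25 -0.1 ]
[[ 0.076  0.997  0.003]
 [ 0.997 -0.076 -0.001]
 [-0.001  0.003 -1.   ]] 0.1511802749566278 13.4 [ 0.09  0.5   0.14  1.63 -0.08  1.02 -0.02]
to go tool [-0.0107 -0.1528 -0.0573]
clock: 13.9
position: [0.6106, -0.1661, 0.0766]
ee_rot: [0.933, 0.361, 0.001, 0.001]
ft_force: [-17.6, 2.2, 19.0]
grip_width: 0.151
loc [ 0.0592 -0.0009  0.0766] F [-17.7  -1.2  19. ] M [ 0.23  3.94 -0.02]
[[ 0.598  0.801  0.001]
 [ 0.801 -0.598 -0.   ]
 [ 0.001  0.001 -1.   ]] 0.15149750786003227 13.9 [ 0.    0.5   0.25  1.64 -0.14  1.02 -0.54]
to go tool [-0.0907 -0.1228 -0.0571]
```

```bash
python3 -m crank '[[-1,[-0.013,-0.018,-0.02],[0,0,0]],[-1,[0,0,0],[0,0,0.15]],[-1,[0,0,0],[0,0,0.18]],[-1,[0,0,0],[0,0,0.18]],[-1,[0,0,0],[0,0,0]]]' 60; python3 loc.py; python3 -m crank '[[-1,[0,0,0],[0,0,0.18]],[-1,[0,0,0],[0,0,0.18]],[-1,[0,0,0],[0,0,0.1]],[-1,[0,0,0],[0,0,0]],[-1,[0,0,0],[0,0,0]]]' 60; python3 loc.py
```

```text
clock: 14.4
position: [0.6101, -0.1657, 0.0768]
ee_rot: [0.986, 0.168, 0.002, 0.001]
ft_force: [-4.7, -2.4, 0.9]
grip_width: 0.148
loc [ 0.0587 -0.0005  0.0768] F [-4.1 -3.2  0.9] M [-0.47  1.29 -0.12]
[[ 0.863  0.505  0.004]
 [ 0.505 -0.863 -0.001]
 [ 0.003  0.003 -1.   ]] 0.1484451991631434 14.4 [-0.06  0.51  0.33  1.65 -0.18  1.02 -0.91]
to go tool [-0.1309 -0.0772 -0.0574]
clock: 14.9
position: [0.61, -0.1653, 0.0768]
ee_rot: [1.0, -0.009, 0.002, 0.0]
ft_force: [-5.3, -0.2, 1.9]
grip_width: 0.148
loc [ 0.0585 -0.0002  0.0768] F [-5.2 -1.2  1.9] M [-0.15  1.5  -0.03]
[[ 0.985  0.173  0.004]
 [ 0.173 -0.985 -0.   ]
 [ 0.004  0.001 -1.   ]] 0.1475677215244895 14.9 [-0.12  0.52  0.4   1.65 -0.23  1.02 -1.23]
to go tool [-0.1495 -0.0264 -0.0573]
```

```bash
python3 -m crank '[[-1,[0,0,0],[0,0,0.1]],[-1,[0,0,0],[0,0,0.08]],[-1,[0,0,0],[0,0,0]],[-1,[0,0,0],[0,0,0]],[-1,[0,0,0],[0,0,0]]]' 60; python3 loc.py; python3 -m crank '[[-1,[0,0,0],[0,0,0.08]],[-1,[0,0,0],[0,0,0.06]],[-1,[0,0,0],[0,0,0.05]],[-1,[0,0,0],[0,0,0]],[-1,[0,0,0],[0,0,0]]]' 60; python3 loc.py
```

```text
clock: 15.4
position: [0.61, -0.1652, 0.0767]
ee_rot: [0.997, -0.079, 0.002, 0.0]
ft_force: [-5.3, -0.1, 1.8]
grip_width: 0.151
loc [ 0.0585 -0.0001  0.0767] F [-5.2 -1.1  1.8] M [-0.08  1.5  -0.03]
[[ 0.999  0.032  0.003]
 [ 0.032 -0.999  0.   ]
 [ 0.003  0.    -1.   ]] 0.15072438581181893 15.4 [-0.14  0.52  0.43  1.65 -0.25  1.02 -1.36]
to go tool [-0.1517 -0.005  -0.0573]
clock: 15.9
position: [0.61, -0.1651, 0.0768]
ee_rot: [0.988, -0.152, 0.002, 0.0]
ft_force: [-6.0, -1.2, 2.0]
grip_width: 0.152
loc [0.0585 0.     0.0768] F [-5.7 -2.4  2. ] M [-0.27  1.65  1.65]
[[ 0.994 -0.114  0.003]
 [-0.114 -0.994 -0.001]
 [ 0.003  0.    -1.   ]] 0.15153598725659412 15.9 [-0.16  0.53  0.46  1.65 -0.26  1.02 -1.49]
to go tool [-0.1508  0.0173 -0.0572]
```

```bash
python3 -m crank '[[-1,[0,0,0],[0,0,0.03]],[-1,[0,0,0],[0,0,0]],[-1,[0,0,0],[0,0,0]],[-1,[0,0,0],[0,0,0]],[-1,[0,0,0],[0,0,0]]]' 60; python3 loc.py; python3 -m crank '[[-1,[0,0,0],[0,0,-0.04]],[-1,[0,0,0],[0,0,0]],[-1,[0,0,0],[0,0,0]],[-1,[0,0,0],[0,0,0]],[-1,[0,0,0],[0,0,0]]]' 60; python3 loc.py;python3 - <<'E'
from h import *
shot('wrist','w8.png')
E
```

```text
clock: 16.4
position: [0.61, -0.165, 0.0768]
ee_rot: [0.987, -0.163, 0.002, 0.0]
ft_force: [-6.9, -0.8, 3.5]
grip_width: 0.148
loc [0.0584 0.0001 0.0768] F [-6.6 -2.1  3.5] M [-0.32  1.66  2.1 ]
[[ 0.991 -0.136  0.003]
 [-0.136 -0.991 -0.001]
 [ 0.003  0.    -1.   ]] 0.14806503824313272 16.4 [-0.16  0.53  0.46  1.65 -0.27  1.02 -1.51]
to go tool [-0.1503  0.0208 -0.0572]
clock: 16.9
position: [0.61, -0.1651, 0.0768]
ee_rot: [0.989, -0.148, 0.002, 0.0]
ft_force: [-6.4, -0.0, 3.0]
grip_width: 0.15
loc [0.0584 0.     0.0768] F [-6.2 -1.2  3. ] M [-0.23  1.63  1.5 ]
[[ 0.994 -0.106  0.003]
 [-0.106 -0.994 -0.   ]
 [ 0.003  0.    -1.   ]] 0.14968575077421292 16.9 [-0.16  0.53  0.46  1.65 -0.26  1.02 -1.49]
to go tool [-0.1509  0.0162 -0.0572]
```

View pics/w8.png

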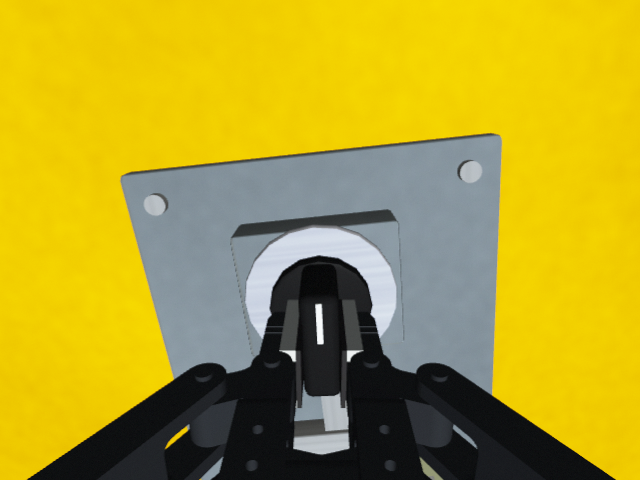

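Seated: the torque reaches 2.1 N m against the stop, with slope about 20 N m/rad. Now I'll back off a quarter turn from the zero-torque stop angle.

```bash
python3 -m crank '[[-1,[0,0,0],[0,0,-0.17]],[-1,[0,0,0],[0,0,-0.17]],[-1,[0,0,0],[0,0,-0.17]],[-1,[0,0,0],[0,0,-0.17]],[-1,[0,0,0],[0,0,-0.17]]]' 60; python3 loc.py; python3 -m crank '[[-1,[0,0,0],[0,0,-0.17]],[-1,[0,0,0],[0,0,-0.17]],[-1,[0,0,0],[0,0,-0.17]],[-1,[0,0,0],[0,0,-0.17]],[-1,[0,0,0],[0,0,-0.17]]]' 60;python3 -m crank '[[-1,[0,0,0],[0,0,-0.17]],[-1,[0,0,0],[0,0,-0.17]],[-1,[0,0,0],[0,0,0]],[-1,[0,0,0],[0,0,0]],[-1,[0,0,0],[0,0,0]]]' 60; python3 loc.py; python3 -c "
from loc import *
l,q,f,ob=loc();print(np.arctan2(q[1,0],q[0,0]))"
```

```text
clock: 17.45
position: [0.6101, -0.1657, 0.0768]
ee_rot: [0.983, 0.185, 0.002, 0.001]
ft_force: [-4.5, -1.2, -0.5]
grip_width: 0.152
loc [ 0.0586 -0.0006  0.0768] F [-4.2 -2.  -0.5] M [-0.53  1.11 -0.07]
[[ 0.845  0.534  0.004]
 [ 0.534 -0.845 -0.001]
 [ 0.003  0.003 -1.   ]] 0.15162039299394833 17.45 [-0.05  0.51  0.32  1.64 -0.18  1.02 -0.88]
to go tool [-0.1281 -0.0816 -0.0574]
clock: 17.95
position: [0.6106, -0.1662, 0.0768]
ee_rot: [0.868, 0.497, 0.002, 0.002]
ft_force: [-2.1, -2.6, -3.3]
grip_width: 0.153
clock: 18.45
position: [0.6108, -0.1662, 0.0768]
ee_rot: [0.797, 0.604, 0.002, 0.003]
ft_force: [-1.4, -5.9, -1.6]
grip_width: 0.15
loc [ 0.0595 -0.0009  0.0768] F [-0.3 -6.1 -1.6] M [-1.32  0.3  -0.02]
[[ 0.082  0.997  0.006]
 [ 0.997 -0.082 -0.001]
 [-0.001  0.006 -1.   ]] 0.15006712765863298 18.45 [ 0.09  0.49  0.14  1.64 -0.07  1.01 -0.03]
to go tool [-0.0116 -0.1522 -0.0576]
1.4889320855650885
```

```bash
python3 -m crank '[[-1,[0,0,0],[0,0,-0.065]],[-1,[0,0,0],[0,0,0]],[-1,[0,0,0],[0,0,0]],[-1,[0,0,0],[0,0,0]],[-1,[0,0,0],[0,0,0]]]' 60; python3 loc.py; python3 -c "
from loc import *
l,q,f,ob=loc();print(np.arctan2(q[1,0],q[0,0]))
shot('wrist','w9.png')
a=shot('scene','s9.png')[150:300,200:340]; cv2.imwrite('pics/s9c.png',cv2.resize(a,None,fx=4,fy=4,interpolation=2))
a=shot('side','d9.png')[170:310,270:430]; cv2.imwrite('pics/d9c.png',cv2.resize(a,None,fx=4.2,fy=4.2,interpolation=2))"
```

```text
clock: 18.95
position: [0.6109, -0.1662, 0.0768]
ee_rot: [0.781, 0.625, 0.001, 0.003]
ft_force: [-0.8, -5.3, -2.6]
grip_width: 0.149
loc [ 0.0596 -0.0009  0.0768] F [ 0.2 -5.3 -2.6] M [-1.32  0.17  0.03]
[[ 0.031  1.     0.006]
 [ 1.    -0.031 -0.001]
 [-0.001  0.006 -1.   ]] 0.14885545825239077 18.95 [ 0.09  0.49  0.13  1.64 -0.07  1.01  0.02]
to go tool [-0.0038 -0.1527 -0.0576]
1.5401930024012347
```

View pics/w9.png

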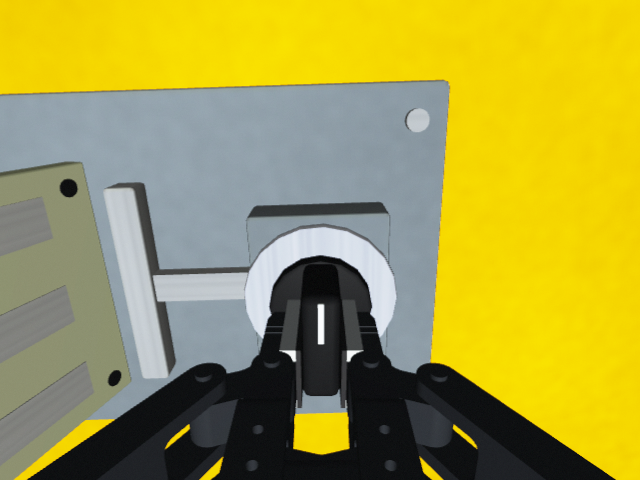

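View pics/s9c.png

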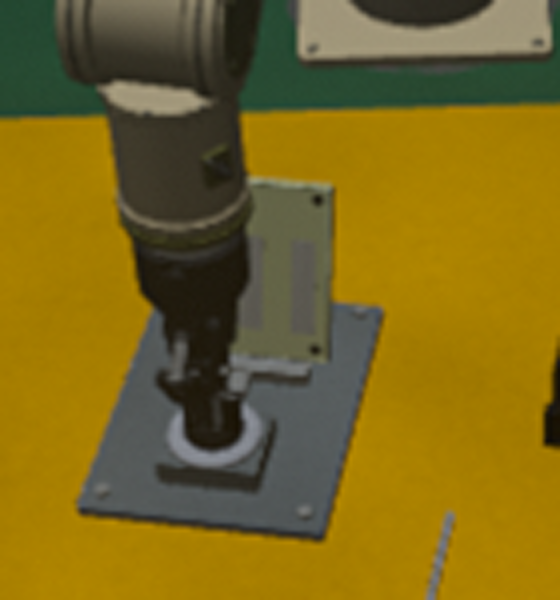

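View pics/d9c.png

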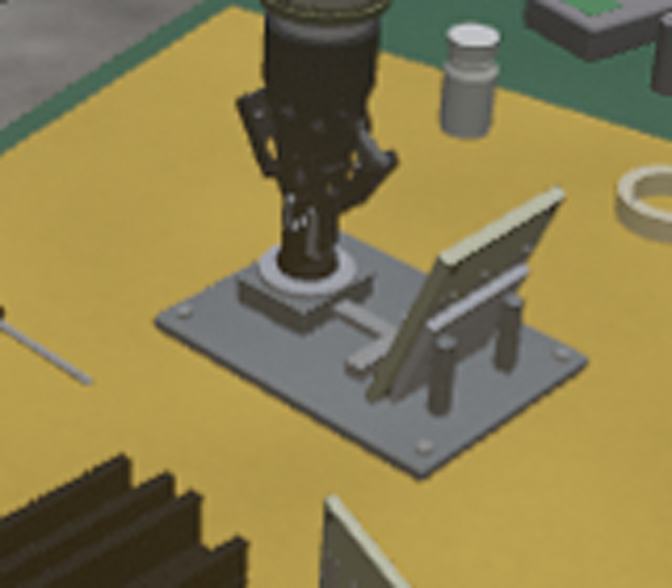

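View pics/s9.png

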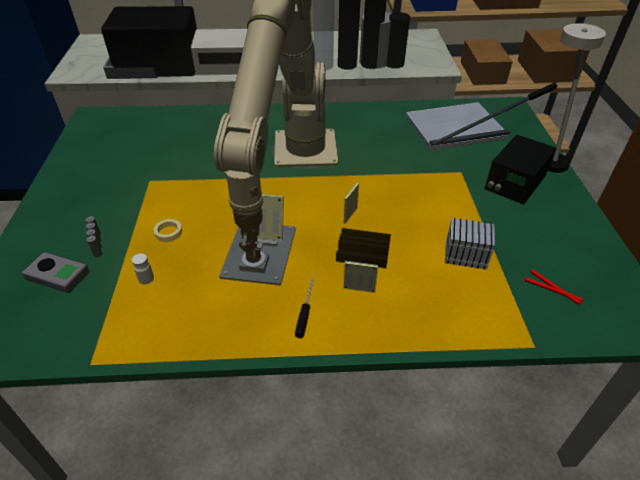

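Run:
```python
from loc import *
l,q,f,ob=loc()
L=lambda uv,z:(S.T@(onz('wrist',uv,z,ob)-[*st[:2],0])*1000).round(1)
for uv,z in [((105,190),.027),((147,378),.027),((82,163),.0155),((130,380),.0155),((449,81),.012)]: print(uv,L(uv,z))
```

```text
(105, 190) [-31.   48.6  27. ]
(147, 378) [-29.8 -48.8  27. ]
(82, 163) [-45.   58.9  15.5]
(130, 380) [-45.5 -58.7  15.5]
(449, 81) [118.3  88.4  12. ]
```

Run:
```python
import cv2
a=cv2.imread('pics/w9.png')[150:400,60:260];cv2.imwrite('pics/w9z.png',cv2.resize(a,None,fx=2.4,fy=2.4,interpolation=2))
```

```text
(no output)
```

View pics/w9z.png

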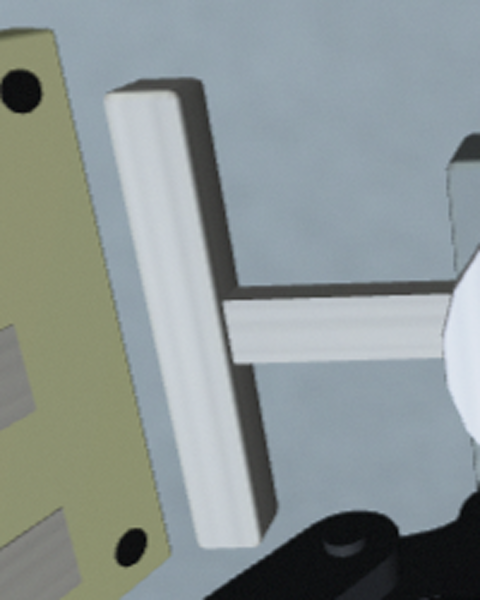

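Run:
```python
from loc import *
l,q,f,ob=loc()
L=lambda uv,z:(S.T@(onz('wrist',uv,z,ob)-[*st[:2],0])*1000).round(1)
for uv in [(103.8,189.6),(142.5,377),(134,189.6),(168.5,377)]: print(uv,L(uv,.027))
```

```text
(103.8, 189.6) [-31.5  48.8  27. ]
(142.5, 377) [-31.9 -48.1  27. ]
(134, 189.6) [-18.5  48.4  27. ]
(168.5, 377) [-18.7 -48.6  27. ]
```

The bar moved about 3 mm from its start, which matches the expected 0.53 rad net turn. The wing mark is still aligned in the jaws, so it did not slip, and the plate foot is unchanged. I'll hand in.

```bash
python3 -c "
from workcell import manip
print(manip.hand_in())"
```

```text
the job is handed in; nothing more can be done
None
```

I handed the job in at about 19 s on the robot's clock, with every step done in the order asked and the gripper still holding the thumbscrew.

- **Plate:** I took the largest plate from the rack's middle slot, leaned it on the rest by contact (rest first, then base) and let go. After release, the wrist view put its top edge centre at stand x -98, y 0 mm. The foot's front edge was at x -45 mm, which is where a flat, centred plate should be. The last wrist view showed the foot unchanged.
- **Thumbscrew:** I turned it clockwise about 2.1 rad, until the torque at the stop rose to 2.1 N m. Then I backed it off 1.57 rad, measured from the stop angle after allowing for about 0.075 rad of grip wind-up. The wing's mark stayed lined up in the jaws, so the grip did not slip. The highest force I read at the wrist was about 26 N.
- **Bystanders:** In the last scene picture, the other things on the bench look where they started.
- **Disagreements:**
    - The three cameras placed the stand up to 10 mm apart in x, so I used a combined fit and relied on contact for the placing.
    - The toe bar read about 1.5 to 2 mm nearer the screw than its nominal position, both before and after turning. Its net travel of about 3 mm matches the turn.

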